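# Send a roller hanger down the gravity rail and press it home in the spring catch

### The arm

A 6-joint arm with a two-finger parallel gripper is mounted at the origin on a cart in front of the work surface, level with it; the furniture and walls round the work are solid. World frame = base frame: x ahead of the robot, y to its left, z up, the work surface at z = 0. Lengths are in m, angles in rad, forces in N, time in s.
With the tool pointing down it reaches from about 0.375 to 0.9 m from the base axis. Payload 3.1 kg.
Tool frame: the origin (TCP) lies at the very end of the fingers, on their centre line; the grasp point (between the pads) lies 19 mm behind it; z points along the fingers, y is the line along which they close (so a half turn about z gives the same grasp; the last joint's range is limited). The gripper opens to 85 mm and grips with 20 to 120 N. Pads are 22 mm wide; open, the fingers measure 114 mm over their backs; the gripper's body (76 mm by 85 mm) begins 54 mm behind the grasp point. The pads swing forward as they close: fully open they stand 13 mm farther back than shut.
Start: joints at [-1.385, 0.527, 1.433, -0, 1.181, -0.178], TCP at [0.222, -0.584, 0.231] pointing down, gripper open.
Joint ranges: [-3.08, 3.08], [-0.75, 2.2], [0.22, 2.44], [-1.43, 4.57], [0, 2.65], [-2.85, 2.85]. Speed limits (rad/s): [2.79, 2.79, 3.14, 3.14, 3.14, 3.14].

### API

Orientations are given as a unit quaternion [w, x, y, z].
In Python, from rig import monitor, snapshot, hand_in, spotter gives the robot as it stands.
- The arm moves only by the shell command python3 -m inch 'ROWS'. ROWS is text: rows parted by semicolons, each of 7 numbers parted by spaces: the shift along the tool's x, y, z in mm, then the turn, a rotation vector about the tool's x, y, z in rad, then the opening, from 0 (shut) to 1 (fully open). In form: dx dy dz rx ry rz hand; .... A call has 1 to 10 rows; each row is the pose to reach, as a shift and turn from the pose commanded when the call began, along the tool's axes at that moment; what a row does not reach only later rows make up. A row lasts 1/8 s, in which the tool goes at most 62.5 mm and 10.7 degrees, less where a joint would pass 70% of its speed; a pose out of reach is approached as far as the arm can. A call with a gripper value outside its range is refused whole. The fingers move at their own pace and stop on an object; the grip force is fixed at half the most. Time passes only in rows, so rows that repeat a pose let the fingers close. It gives the time, the measured TCP pose, the force, the opening and the grip force at its end, in the units of the state.
- monitor.get_state(): the state, without advancing time (a new reading comes with each control period).
- snapshot(name): name is "side" or "top" or "wrist"; returns a dict with "img" (384x512x3 uint8, red, green, blue), "vertical_fov" (degrees; the focal length in pixels is half the picture's height over the tangent of half this angle, whatever the lens; pixels are square), "cx", "cy" (the principal point, pixels), "R" (3x3) and "t" (3): a world point X has camera coordinates R X + t. Camera axes: x right, y down, z forward; pixel columns grow to the right and rows downward; lengths in m; the calibration is good to about 2 mm. A picture is of the moment at which its call begins. There is no depth.
- hand_in(): hands the job in; it is judged then, once.
Trained networks look in the newest picture that a camera, given by its name, has taken for a name from the list of things; names that differ only in an ending like _2 or _b are one class to them, and where a whole thing is asked for, a point or a joint stands for the part that bears it (a point fixed in the world has none). Each returns a list of dicts, best first, with "score" (0 to 1); they miss things now and then, are a little off and sometimes report something else, mostly with a low value. They report only what shows in the picture. A call takes as long as a camera call. They do not tell look-alikes from the thing itself.
- spotter.search_frame(query, camera): "extent" ([left, top, right, bottom] in pixels, round what is visible of it).
- spotter.trace(query, camera): "pixels" (384x512 bool, what is visible of it) and "extent" ([left, top, right, bottom] in pixels, round what is visible of it).
The state is a dict: "time": time; "joints": joint angles; "qd": joint speeds; "effort": joint torques, N m; "ee_pos": TCP position; "tool_rot": TCP orientation; "contact_force": force on the tool from outside, world axes, zero at the start; "moment": the same for the moment, N m; "gripper_width": opening from 0.0 (shut) to 1.0 (fully open); "grasp_force": force on a finger pad.
Only numpy, scipy, OpenCV 4.12 (cv2) and the standard library are available. Lean on these libraries where they do the work, as an engineer would, in place of code of your own. Each camera call takes 0.05 s, during which the arm holds its last target. There are 200 camera calls.

### The job

Pick up the green roller hanger by its orange tab and hang it astride the sloped rail over the yellow-painted loading length, lowering it by feel until its wheels carry it, then let go and let it run down untouched to the sprung catch at the low end. Then push it gently on through the catch until it is fully home against the stop and leave it there; never drop it or shove it, never press it on the rail, catch or stop with more than 25 N, and leave the other things on the bench where they are.

Things in the scene. Friction and masses are not known exactly. Their poses are not given: they have to be found in the camera images.
- hanger: Green roller hanger, about 0.35 kg, an inverted U of two cheek plates along its y axis (64 mm long), 15 mm apart inside, 24 mm over the outside, the lowest 10 mm flared as a lead-in; a small steel hook low on each side (70 mm over both). Origin at the middle of its underside, z up. It starts upright on the bench at some yaw and is the same both ways round
- wheel_line (a point): Point 40 mm above the hanger's origin, midway between the undersides of its two wheels (at y = -20 and +20 mm, between the cheeks): it lies on the rail's top edge when hung, the cheeks then reaching 40 mm below that edge. Wheels drag a little: let go, the hanger starts rolling at once, at about 0.1 to 0.2 m/s
- tab (a point): Grip point on the hanger's orange tab, 92 mm above the hanger's origin. The tab is 14 mm thick (hanger's x), 40 mm long (y), from 70 to 108 mm above the origin: grip it across x from above. In the middle of each cheek a round steel rib stands out to x = 19 mm, 46 to 70 mm above the origin, which meets the catch
- stand: Fixed stand, grey base plate 90 x 360 mm with the sloped rail. Origin at the middle of its underside, z up, y along the rail, uphill. Rail: steel bar on edge, 10 mm thick, in the plane x = 0, y = -168 to +168 mm, rising 9 degrees (0.157 rad) towards +y. Its height is set differently each time and not reported: the top edge over the origin is 105 to 135 mm above the bench: feel for it
- rail_load (a point): Fixed point 110 mm uphill of the stand's origin, in the middle of the yellow loading length (y = +60 to +158 mm), at the height of the rail's top edge in its LOWEST setting; the real edge is 0 to 30 mm above this point. Axes as the stand's
- rail_catch (a point): Point 75 mm downhill of the stand's origin (again for the lowest rail setting): wheel_line halts about above here at the catch, two sprung rollers in a blue fork. A push of 4 to 8 N along the rail takes it through; past y = -85 mm they push it on by themselves. They stand 20 mm above the rail's edge: push the cheeks' uphill ends at that height (or hold the tab); pushed high on the tab it tips
- rail_home (a point): Point 92 mm downhill of the stand's origin (lowest rail setting): wheel_line is about above here when the hanger is home on the stop. The fork's arms flank the rail at x = 28 to 39 mm, 12 to 28 mm above its top edge, from y = -64 mm down; the cross block with the rubber stop reaches 28 mm above the edge and begins at y = -124 mm
- flask_3: Bystander: bare metal flask body, 69 mm across, 205 mm tall, standing. Origin at the middle of its underside
- flux_tin: Bystander: round blue tin, 71 mm across, 34 mm tall. Origin at the middle of its underside
- tape_yellow: Bystander: roll of yellow tape, 62 mm across, 16 mm tall, lying flat. Origin at the middle of its underside
- spanner_b: Bystander: small open-ended spanner, 151 mm long, 7 mm thick, lying flat. Origin at the middle of its underside
- marker: Bystander: black marker pen, 121 mm long, 18 mm thick, lying. Origin at the middle of its underside
- lid_6: Bystander: grey sheet metal flask lid, 68 mm across, 4 mm thick, lying flat. Origin at the middle of its underside
There are look-alikes about, which are no part of the job. There is more than one size of the hanger; the one meant has the size given above.

How it is judged:
On the way, in this order (a step that is already met when the one before it is completed fails the run):
1. the hanger is let go astride the rail over the yellow loading length (wheel_line 50 to 160 mm uphill of the stand's origin), its weight on the rail, the fingers off it (contact force between hanger and stand above 0.5 N and x of wheel_line in the frame of stand between -0.006 and 0.006 m and angle between the y axis of hanger and the y axis of stand, either way round below 0.26 rad and angle between the z axis of hanger and the z axis of stand, either way round below 0.26 rad and y of wheel_line in the frame of stand between 0.05 and 0.16 m and contact force between the fingers and hanger below 0.05 N), for 0.05 s.
2. it has run down by itself to the catch (wheel_line 66 to 82 mm downhill), untouched (contact force between hanger and stand above 0.5 N and x of wheel_line in the frame of stand between -0.006 and 0.006 m and angle between the y axis of hanger and the y axis of stand, either way round below 0.26 rad and angle between the z axis of hanger and the z axis of stand, either way round below 0.26 rad and y of wheel_line in the frame of stand between -0.082 and -0.066 m and contact force between the fingers and hanger below 0.05 N), for 0.15 s.
At the end, for the whole second after the job is handed in: the hanger hangs on the rail past the catch, fully home against the stop (wheel_line 88.5 to 100 mm downhill of the stand's origin and within 6 mm of the rail's plane, in line with the rail), at rest (contact force between hanger and stand above 0.5 N and x of wheel_line in the frame of stand between -0.006 and 0.006 m and angle between the y axis of hanger and the y axis of stand, either way round below 0.26 rad and angle between the z axis of hanger and the z axis of stand, either way round below 0.26 rad and y of wheel_line in the frame of stand between -0.1 and -0.0885 m and linear speed of hanger below 0.02 m/s); the robot touches nothing.
It fails at once if the hanger is pressed on the rail, catch or stop with more than 25 N (contact force between hanger and stand above 25 N).
It fails at once if the hanger is dropped or shoved: faster than 0.4 m/s while not in the fingers (linear speed of hanger above 0.4 m/s and contact force between the fingers and hanger below 0.05 N).
It fails at once if the hanger is pushed or led along the middle of the rail instead of running by itself (touched by the fingers while on the rail 50 mm uphill to 55 mm downhill of the stand's origin) (contact force between hanger and stand above 0.5 N and contact force between the fingers and hanger above 0.3 N and y of wheel_line in the frame of stand between -0.055 and 0.05 m).
It fails at once if a bystander is moved by more than 25 mm (distance of any of flask_3, flux_tin, tape_yellow, spanner_b, marker, lid_6 from where it was at the start of the episode above 0.025 m).
It also fails if it takes over 61 s, if anything falls off the work surface, if the arm or the gripper's body presses on something with over 40 N, if the wrist force passes 120 N, or if a joint passes its speed limit or range.

## Working session

There is one attempt and no reset: what is moved stays moved. The work goes in short steps, Python scripts to look and compute and a shell command to move; the robot and the scene stay as the last step left them, time stands still between calls to the robot, and variables do not carry over. Pictures are saved under pics/ and viewed, at most 10 in all, crops included, and the job is handed in when it is done.

```bash
mkdir -p pics
cat > h.py <<'E'
import numpy as np, cv2
from rig import monitor, snapshot, hand_in, spotter
def K(s):
    f=s["img"].shape[0]/2/np.tan(np.radians(s["vertical_fov"])/2); return f,s["cx"],s["cy"]
def ray(s,u,v):
    f,cx,cy=K(s); R=np.array(s["R"]);t=np.array(s["t"])
    d=R.T@np.array([(u-cx)/f,(v-cy)/f,1]); return -R.T@t,d
def at(s,u,v,z):
    o,d=ray(s,u,v); return o+d*(z-o[2])/d[2]
def proj(s,X):
    f,cx,cy=K(s); c=np.array(s["R"])@np.array(X)+np.array(s["t"]); return c[0]/c[2]*f+cx,c[1]/c[2]*f+cy
def save(s,n,box=None,k=1):
    im=s["img"]
    if box: im=im[box[1]:box[3],box[0]:box[2]]
    cv2.imwrite("pics/"+n,cv2.resize(im[:,:,::-1],None,fx=k,fy=k,interpolation=cv2.INTER_CUBIC))
E
python3 - <<'E'
from h import *
ims=[]
for c in("top","side"):
    s=snapshot(c); ims.append(s); print(c,K(s),(-np.array(s["R"]).T@s["t"]).round(3),np.array(s["R"]).round(3).tolist())
    for q in("hanger","stand","flask_3"):
        for r in spotter.search_frame(q,c): print(q,round(r["score"],2),np.round(r["extent"]))
    save(s,c+"0.png",k=1.55)
print(monitor.get_state())
E
```

```text
top (np.float64(404.75957533954323), 256.2420325729631, 191.0749963433758) [0.401 0.016 1.191] [[0.01, -1.0, -0.003], [-0.986, -0.01, -0.168], [0.168, 0.005, -0.986]]
hanger 0.78 [232. 236. 257. 257.]
hanger 0.69 [186. 244. 223. 276.]
hanger 0.64 [271. 232. 287. 248.]
stand 0.7 [200. 160. 328. 215.]
stand 0.37 [320. 100. 350. 144.]
flask_3 0.63 [316. 100. 350. 146.]
side (np.float64(373.9705258162931), 249.17303642846852, 190.56056621607922) [0.462 0.662 1.348] [[-0.981, -0.194, 0.005], [-0.173, 0.866, -0.469], [0.086, -0.461, -0.883]]
hanger 0.95 [279. 225. 302. 257.]
hanger 0.81 [275. 203. 291. 225.]
hanger 0.53 [187. 294. 209. 313.]
hanger 0.47 [277. 182. 288. 197.]
stand 0.95 [230. 148. 259. 243.]
flask_3 0.74 [204. 117. 218. 158.]
flask_3 0.19 [265. 122. 294. 126.]
{'time': 0.4, 'joints': array([-1.38550864e+00,  5.27673023e-01,  1.43287610e+00,  1.63996135e-05,
        1.18140586e+00, -1.78496128e-01]), 'qd': array([-0.00129507, -0.00134446, -0.00256709,  0.00176036,  0.00284103,
       -0.00028049]), 'effort': array([-1.14674411e-03, -4.41804135e+01, -1.78090954e+01, -2.93072017e-04,
        3.27696311e-03, -7.42550213e-06]), 'ee_pos': array([ 0.22239352, -0.58395908,  0.23114782]), 'tool_rot': array([-1.81189269e-04,  9.83503772e-01,  1.80887525e-01,  6.97017329e-06]), 'contact_force': array([0.43124012, 0.26524781, 0.68403603]), 'moment': array([-0.00157746,  0.03530832,  0.02896361]), 'grasp_force': 0.0, 'gripper_width': 1.0010066121024934}
```

View pics/top0.png

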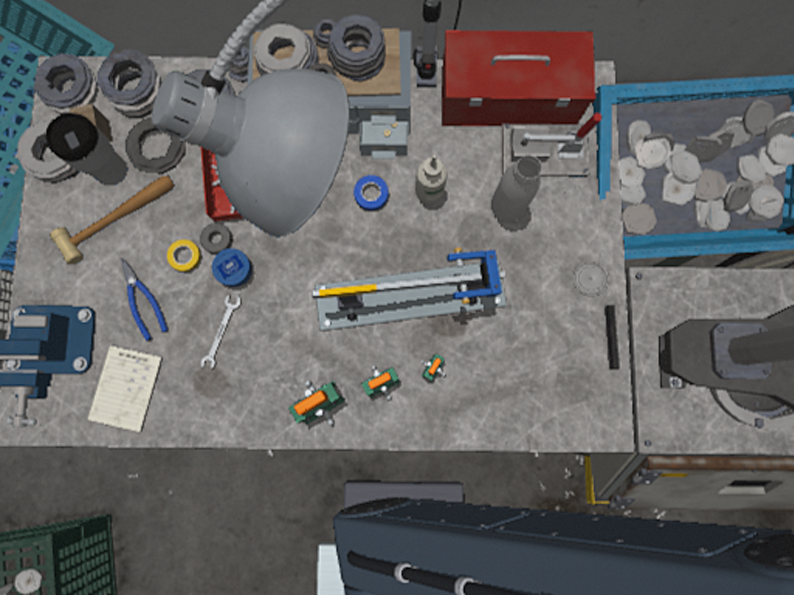

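View pics/side0.png

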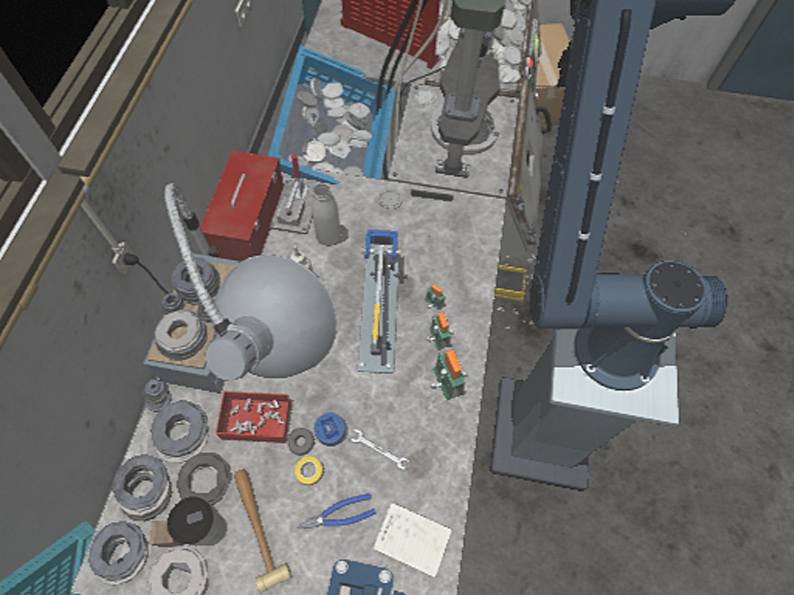

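Candidates for the hanger in the top picture are large (204,259), middle (245,246) and small (280,237). In the side picture they are (291,238), (284,212) and (281,190). The stand runs from its low end at the fork (316,178) to its yellow high end (207,190). I'll measure the tab lengths and cheek widths, with one crop to check.

```bash
cat > m.py <<'E'
from h import *
S={c:snapshot(c) for c in("top","side")}
C={"top":[(202,259),(245,246),(280,237)],"side":[(291,235),(284,211),(281,189)]}
def orange(s,c,r=14):
    hsv=cv2.cvtColor(s["img"],cv2.COLOR_RGB2HSV); m=cv2.inRange(hsv,(5,130,120),(18,255,255))
    n,l,st,ce=cv2.connectedComponentsWithStats(m)
    i=1+min(range(n-1),key=lambda i:np.hypot(*(ce[i+1]-c))-0.05*st[i+1,4]); return (l==i),ce[i],st[i]
for k in range(3):
    o=[]
    for c in S:
        m,ce,st=orange(S[c],C[c][k]); ys,xs=np.nonzero(m); (ctr,wh,a)=cv2.minAreaRect(np.c_[xs,ys].astype(np.float32))
        print(k,c,ce.round(1),st[4],np.round(wh,1)); o.append((*ray(S[c],*ce),ce))
    (a,d,_),(b,e,_)=o; q=np.linalg.lstsq(np.c_[d,-e],b-a,rcond=None)[0]
    p1,p2=a+d*q[0],b+e*q[1]; print("  tri",((p1+p2)/2).round(3),"gap",np.linalg.norm(p1-p2).round(4))
    m,ce,_=orange(S["top"],C["top"][k]); ys,xs=np.nonzero(m); P=np.array([at(S["top"],x,y,(p1[2]+p2[2])/2+.01)[:2] for x,y in zip(xs,ys)])
    r=cv2.minAreaRect((P*1000).astype(np.float32)); w,v=np.linalg.eigh(np.cov(P.T)); print("  size mm",np.round(r[1],1),"long axis deg",np.degrees(np.arctan2(v[1,1],v[0,1])).round(1), 'len by var',np.sqrt(12*w)*1000)
save(S["top"],"crop_h.png",(180,140,340,280),5)
# stand base: yellow and grey
r=spotter.trace("stand","top")[0]; print(r["extent"],r["score"])
E
python3 m.py
```

```text
0 top [199.6 259.3] 149 [ 7.2 20.6]
0 side [291.9 234.4] 114 [17.5  7.4]
  tri [0.402 0.166 0.131] gap 0.0005
  size mm [18.5 52. ] long axis deg 121.8 len by var [18.45755555 52.10738463]
1 top [244.5 245. ] 78 [ 4.9 14.3]
1 side [285.1 207.6] 54 [12.6  5.1]
  tri [0.441 0.051 0.096] gap 0.001
  size mm [13.  37.9] long axis deg 118.5 len by var [14.08262978 38.83676307]
2 top [280.  235.8] 39 [ 3.6 10.3]
2 side [281.1 186.7] 31 [7.2 4.4]
  tri [ 0.469 -0.045  0.073] gap 0.0007
  size mm [ 9.7 28.1] long axis deg 151.8 len by var [10.03975757 28.88612948]
[199.3, 162.3, 324.9, 216.5] 0.92
```

View pics/crop_h.png

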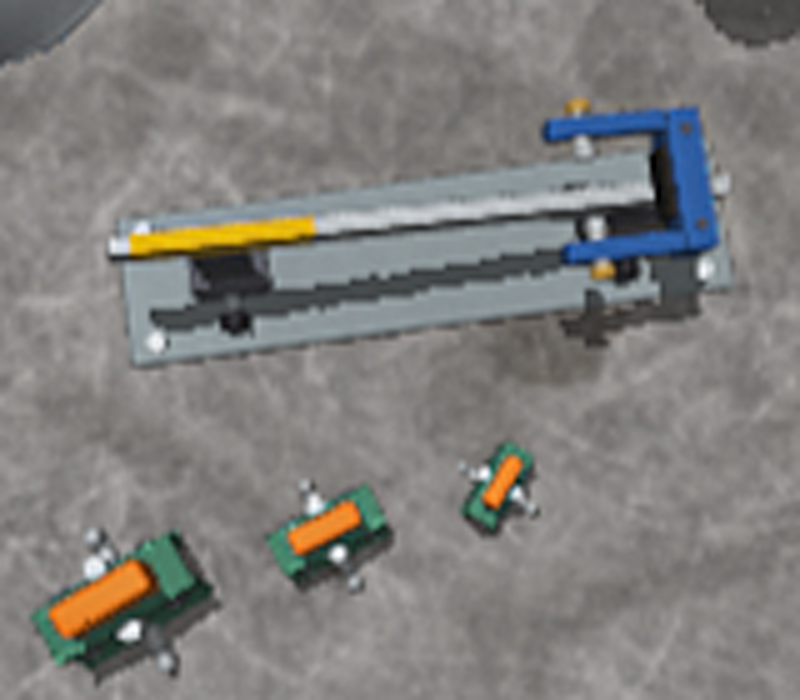

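The middle hanger at top pixel (245,245) is the one: its tab measures 38×13 mm with its centre at z≈0.096, while the others are about 52 and 28 mm long. Now the stand pose, from the yellow length in both cameras and the base-plate corners.

```bash
cat > st.py <<'E'
from h import *
S={c:snapshot(c) for c in("top","side")}
E={}
for c,b in(("top",(195,170,250,200)),("side",(228,185,258,240))):
    hsv=cv2.cvtColor(S[c]["img"],cv2.COLOR_RGB2HSV); m=cv2.inRange(hsv,(20,150,110),(32,255,255)); k=np.zeros_like(m); k[b[1]:b[3],b[0]:b[2]]=1
    ys,xs=np.nonzero(m*k); P=np.c_[xs,ys].astype(float); ce=P.mean(0); w,v=np.linalg.eigh(np.cov((P-ce).T)); d=v[:,1]; p=(P-ce)@d
    e=[ce+d*(p.min()-.4),ce+d*(p.max()+.4)]
    e.sort(key=lambda q:q[0] if c=="top" else -q[1]); E[c]=e; print(c,np.round(e,1),len(P))
T=[]
for i in(0,1):
    a,d=ray(S["top"],*E["top"][i]); b,e=ray(S["side"],*E["side"][i])
    q=np.linalg.lstsq(np.c_[d,-e],b-a,rcond=None)[0]; p1,p2=a+d*q[0],b+e*q[1]; T.append((p1+p2)/2); print(T[-1].round(4),"gap",np.linalg.norm(p1-p2).round(4))
u=T[0]-T[1]; print("len",np.hypot(*u[:2]),"rise deg",np.degrees(np.arctan2(u[2],np.hypot(*u[:2]))),"yaw",np.degrees(np.arctan2(u[1],u[0])))
q=[at(S["top"],180+x/5-.4,140+y/5-.4,.01) for x,y in((118,218),(135,365),(732,288))]
print(np.round(q,4).tolist(),[np.linalg.norm(q[0]-q[1]),np.linalg.norm(q[2]-q[1])],"centre",(q[0]+q[2])/2, "yaw",np.degrees(np.arctan2(*(q[1]-q[2])[[1,0]])))
E
python3 st.py
```

```text
top [[205.5 188.6]
 [242.4 184.9]] 142
side [[241.8 218.4]
 [242.8 195.5]] 58
[0.5827 0.1526 0.1593] gap 0.0004
[0.5975 0.0575 0.1446] gap 0.0022
len 0.09624630682267354 rise deg 8.672955646088129 yaw 98.8650396641917
[[0.6254, 0.1796, 0.01], [0.5377, 0.1668, 0.01], [0.5868, -0.1844, 0.01]] [np.float64(0.08866329392128003), np.float64(0.3545751678686197)] centre [ 0.60611141 -0.00239846  0.01      ] yaw 97.97156309728705
```

The stand's origin is at about (0.606,-0.0025), with uphill yaw 98.2° and the rail edge about 0.134 above the bench at the origin. Moving above the hanger.

```bash
python3 -m inch '60 -60 0 0 0 -.18 .7; 110 -120 0 0 0 -.36 .7; 160 -180 0 0 0 -.54 .7; 205 -240 0 0 0 -.72 .7; 250 -300 0 0 0 -.9 .7; 290 -355 0 0 0 -1.08 .7; 330 -405 0 0 0 -1.26 .7; 370 -450 0 0 0 -1.44 .7; 405 -490 0 0 0 -1.6 .7; 430 -516 0 0 0 -1.705 .7'
python3 -m inch '0 0 0 0 0 0 .7; 0 0 0 0 0 0 .7'
cat > w.py <<'E'
from h import *
import sys
s=snapshot("wrist"); st=monitor.get_state(); print(st["ee_pos"].round(4),st["tool_rot"].round(4),st["joints"].round(3))
w,x,y,z=st["tool_rot"]; print("tool y dir deg",np.degrees(np.arctan2(1-2*(x*x+z*z),2*(x*y-w*z))))
zt=float(sys.argv[1])
hsv=cv2.cvtColor(s["img"],cv2.COLOR_RGB2HSV); m=cv2.inRange(hsv,(5,130,120),(18,255,255))
n,l,stt,ce=cv2.connectedComponentsWithStats(m)
for i in range(1,n):
    if stt[i,4]<200: continue
    ys,xs=np.nonzero(l==i); P=np.array([at(s,a,b,zt)[:2] for a,b in zip(xs,ys)]); r=cv2.minAreaRect((P*1000).astype(np.float32)); q,v=np.linalg.eigh(np.cov(P.T))
    print(ce[i].round(),stt[i,4],"centre",P.mean(0).round(4),"size",np.round(r[1],1),"deg",np.degrees(np.arctan2(v[1,1],v[0,1])).round(1))
save(s,sys.argv[2],k=1.2)
E
python3 w.py .108 w1.png
```

```text
time: 1.9
ee_pos: [0.4249, 0.0088, 0.2318]
tool_rot: [0.001, 0.509, 0.86, 0.0]
contact_force: [0.6, -0.2, 0.4]
gripper_width: 0.696
grasp_force: 0.0
time: 2.15
ee_pos: [0.4241, 0.007, 0.2314]
tool_rot: [0.0, 0.511, 0.86, -0.0]
contact_force: [0.8, 0.4, 0.1]
gripper_width: 0.698
grasp_force: 0.0
[0.424  0.0062 0.2314] [ 1.000e-04  5.115e-01  8.593e-01 -2.000e-04] [-2.500e-01  2.570e-01  1.911e+00 -1.000e-03  9.730e-01 -7.470e-01]
tool y dir deg 28.469437662977473
[326.  23.] 1098 centre [0.4096 0.167 ] size [19.9 36.9] deg 122.1
[288. 155.] 537 centre [0.4392 0.0515] size [13.7 39.9] deg 118.6
[264. 230.] 229 centre [ 0.4583 -0.0306] size [11.1 31.6] deg 141.4
```

View pics/w1.png

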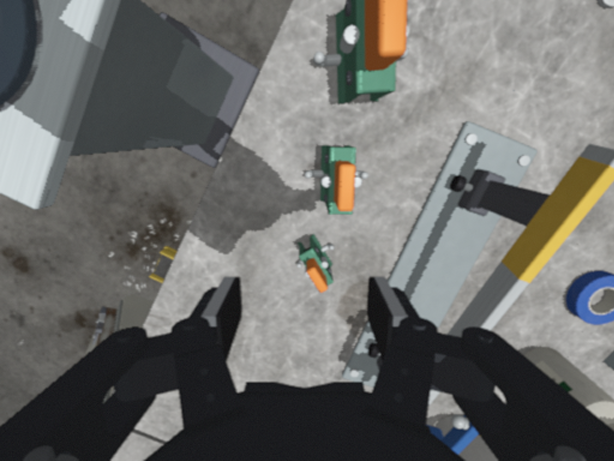

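It shows the middle hanger at raw pixel (288,155), tab 13.7×39.9 mm at z=0.108, in line with the fingers. The tool stopped 47 mm short and needs dx 33, dy 35. Going down over it and closing.

```bash
python3 -m inch '16 17 0 0 0 0 .7; 33 35 0 0 0 0 .7; 33 35 40 0 0 0 .7; 33 35 80 0 0 0 .7; 33 35 115 0 0 0 .7; 33 35 140 0 0 0 .7; 33 35 155 0 0 0 .7; 33 35 155 0 0 0 .7; 33 35 155 0 0 0 .7'
python3 -m inch '0 0 0 0 0 0 0; 0 0 0 0 0 0 0; 0 0 0 0 0 0 0; 0 0 0 0 0 0 0; 0 0 0 0 0 0 0; 0 0 0 0 0 0 0'
```

```text
time: 3.32
ee_pos: [0.4396, 0.0514, 0.0768]
tool_rot: [0.0, 0.512, 0.859, 0.0]
contact_force: [-0.7, -0.6, -0.4]
gripper_width: 0.702
grasp_force: 0.0
time: 4.08
ee_pos: [0.4394, 0.0527, 0.0769]
tool_rot: [0.0, 0.511, 0.86, 0.0]
contact_force: [-0.5, 0.4, 6.2]
gripper_width: 0.15
grasp_force: 58.5
```

```bash
python3 -m inch '0 0 -30 0 0 0 0; 0 0 -80 0 0 0 0; 0 0 -135 0 0 0 0; 0 0 -190 0 0 0 0; 0 0 -190 0 0 0 0; 0 0 -190 0 0 0 0'
python3 - <<'E'
from h import *
S={c:snapshot(c) for c in("top","side")}
for A,B in(((180,150),(215,205)),((185,97),(178,205))):
    a,d=ray(S["top"],*A); b,e=ray(S["side"],*B); q=np.linalg.lstsq(np.c_[d,-e],b-a,rcond=None)[0]; p1,p2=a+d*q[0],b+e*q[1]; print((p1+p2)/2,np.linalg.norm(p1-p2))
E
```

```text
time: 4.82
ee_pos: [0.4377, 0.053, 0.2652]
tool_rot: [-0.001, 0.511, 0.86, -0.001]
contact_force: [-0.6, 0.5, -2.8]
gripper_width: 0.153
grasp_force: 59.5
[0.65026311 0.19166902 0.31207936] 0.013264536457463803
[0.78298876 0.19406526 0.27200158] 0.005506776739494736
```

Lifted at 2.8 N. The lamp edge is about 0.1 m from the loading spot, so I'll load at y≈100 mm for clearance.

```bash
python3 -m inch '-8 35 0 0 0 .09 0; -17 75 0 0 0 .18 0; -26 115 0 0 0 .27 0; -32 142 0 0 0 .33 0; -35 156 0 0 0 .356 0; -35 156 0 0 0 .356 0; -35 156 0 0 0 .356 0'
python3 w.py .22 w2.png
python3 - <<'E'
from h import *
S={c:snapshot(c) for c in("top","side")}
t=cv2.resize(S["top"]["img"][130:230,180:340],(800,500)); cv2.imwrite("pics/t2.png",t[:,:,::-1])
m=lambda s,b:None
hsv=cv2.cvtColor(S["side"]["img"],cv2.COLOR_RGB2HSV)
print(monitor.get_state()["contact_force"])
E
```

```text
time: 5.8
ee_pos: [0.5913, 0.0962, 0.2655]
tool_rot: [-0.001, 0.655, 0.756, -0.001]
contact_force: [-0.5, -0.7, -3.3]
gripper_width: 0.149
grasp_force: 59.7
[0.5914 0.0962 0.2659] [-0.0008  0.6551  0.7555 -0.0008] [-0.025  0.456  1.458 -0.     1.229 -0.167]
tool y dir deg 8.14338829547213
[73. 88.] 2163 centre [0.4618 0.1672] size [27.7 40.8] deg 142.2
[253. 271.] 1789 centre [0.5981 0.047 ] size [20.5 64.5] deg 97.8
[155. 255.] 299 centre [0.5191 0.0512] size [14.1 15.4] deg 131.1
[-0.63184913 -0.79524847 -3.24600197]
```

View pics/w2.png

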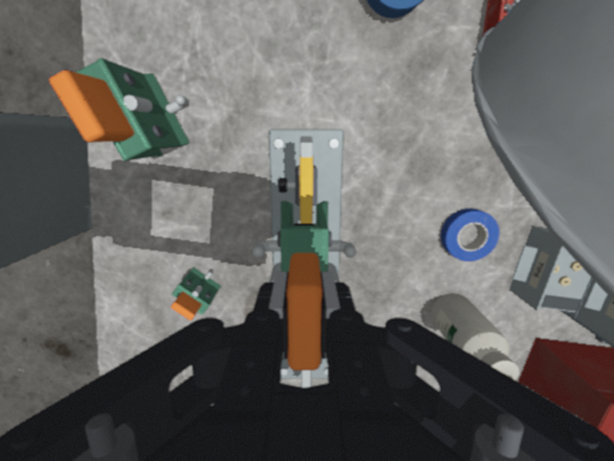

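The hanger is astride-aligned above the yellow length (yellow at about (255,150), hanger at (253,200)). I'll check the lateral offset of the yellow strip numerically.

Run:
```python
from h import *
s=snapshot("wrist"); st=monitor.get_state(); p=st["ee_pos"]
hsv=cv2.cvtColor(s["img"],cv2.COLOR_RGB2HSV); m=cv2.inRange(hsv,(20,130,70),(32,255,255))
a=np.radians(98.2); d=np.array([np.cos(a),np.sin(a)]); n=np.array([np.sin(a),-np.cos(a)])  # stand x
O=np.array([.606,-.0025])
for v in range(132,172,5):
    xs=np.nonzero(m[v,235:275])[0]+235
    if len(xs)<4: continue
    o=[]
    for u in(xs.min()-.5,xs.max()+.5):
        z=.15
        for _ in range(5):
            q=at(s,u,v,z); z=.1345+.158*((q[:2]-O)@d)
        o.append(q)
    print(v,xs.min(),xs.max(),"y",round(((o[0]+o[1])[:2]/2-O)@d,4),"stand-x minus tcp x: ",[round((q[:2]-p[:2])@n,4) for q in o], "z",round(z,4))
# green cheek centre/edges at rows
g=cv2.inRange(hsv,(65,80,20),(95,255,255))
for v in range(170,215,6):
    xs=np.nonzero(g[v,200:310])[0]+200
    if len(xs)>3:
        print(v,xs.min(),xs.max(),[round((at(s,u,v,zz)[:2]-p[:2])@n,4) for zz in(.189,.25) for u in(xs.min()-.5,xs.max()+.5)])
```

```text
132 250 258 y 0.1555 stand-x minus tcp x:  [np.float64(-0.0036), np.float64(0.0046)] z 0.1591
137 249 259 y 0.151 stand-x minus tcp x:  [np.float64(-0.0046), np.float64(0.0055)] z 0.1584
142 249 259 y 0.1463 stand-x minus tcp x:  [np.float64(-0.0046), np.float64(0.0056)] z 0.1576
147 248 259 y 0.1416 stand-x minus tcp x:  [np.float64(-0.0056), np.float64(0.0056)] z 0.1569
152 249 258 y 0.1369 stand-x minus tcp x:  [np.float64(-0.0047), np.float64(0.0047)] z 0.1561
157 249 258 y 0.132 stand-x minus tcp x:  [np.float64(-0.0048), np.float64(0.0048)] z 0.1554
162 249 258 y 0.1271 stand-x minus tcp x:  [np.float64(-0.0048), np.float64(0.0048)] z 0.1546
167 249 258 y 0.122 stand-x minus tcp x:  [np.float64(-0.0048), np.float64(0.0048)] z 0.1538
170 235 271 [np.float64(-0.0159), np.float64(0.015), np.float64(-0.0115), np.float64(0.0108)]
176 235 271 [np.float64(-0.016), np.float64(0.0151), np.float64(-0.0116), np.float64(0.0108)]
182 235 271 [np.float64(-0.0161), np.float64(0.0152), np.float64(-0.0117), np.float64(0.0109)]
188 235 271 [np.float64(-0.0163), np.float64(0.0153), np.float64(-0.0118), np.float64(0.011)]
194 234 273 [np.float64(-0.0172), np.float64(0.0171), np.float64(-0.0125), np.float64(0.0123)]
200 234 272 [np.float64(-0.0174), np.float64(0.0163), np.float64(-0.0126), np.float64(0.0117)]
206 235 272 [np.float64(-0.0166), np.float64(0.0164), np.float64(-0.012), np.float64(0.0118)]
212 235 272 [np.float64(-0.0167), np.float64(0.0165), np.float64(-0.0121), np.float64(0.0119)]
```

The strip measures about 10 mm wide and is centred to 0.3 mm. Next I tilt the hanger by the rail's 9° and lower it to about 13 mm above the expected contact.

```bash
python3 -m inch '0 0 0 0 .08 0 0; 0 0 0 0 .157 0 0; 0 0 15 0 .157 0 0; 0 0 30 0 .157 0 0; 0 0 40 0 .157 0 0; 0 0 48 0 .157 0 0; 0 0 54 0 .157 0 0; 0 0 60 0 .157 0 0; 0 0 65 0 .157 0 0; 0 0 65 0 .157 0 0'
python3 -c "
from rig import monitor as m; s=m.get_state(); print(s['contact_force'],s['moment'],s['ee_pos'])"
```

```text
time: 7.25
ee_pos: [0.5927, 0.0964, 0.201]
tool_rot: [-0.06, 0.653, 0.753, 0.051]
contact_force: [0.6, 0.4, -3.9]
gripper_width: 0.151
grasp_force: 59.7
[ 0.64422173  0.40190469 -3.91028168] [-0.1630437  -0.03976714  0.02307497] [0.59273451 0.09642467 0.20099906]
```

```bash
python3 -m inch '0 0 2 0 0 0 0; 0 0 4 0 0 0 0; 0 0 5 0 0 0 0; 0 0 6 0 0 0 0; 0 0 6 0 0 0 0'; python3 -m inch '0 0 1 0 0 0 0; 0 0 2 0 0 0 0; 0 0 2 0 0 0 0'; python3 -m inch '0 0 1 0 0 0 0; 0 0 1 0 0 0 0;0 0 1 0 0 0 0'
```

```text
time: 7.88
ee_pos: [0.5927, 0.0974, 0.1953]
tool_rot: [-0.059, 0.653, 0.753, 0.051]
contact_force: [-0.2, -0.7, -3.7]
gripper_width: 0.153
grasp_force: 59.7
time: 8.25
ee_pos: [0.5927, 0.0977, 0.1933]
tool_rot: [-0.059, 0.653, 0.753, 0.051]
contact_force: [-1.1, -0.0, -2.1]
gripper_width: 0.155
grasp_force: 59.7
time: 8.62
ee_pos: [0.5927, 0.0978, 0.1924]
tool_rot: [-0.059, 0.653, 0.753, 0.051]
contact_force: [0.8, 0.2, -2.8]
gripper_width: 0.151
grasp_force: 59.7
```

```bash
python3 -m inch '0 0 1 0 0 0 0; 0 0 1 0 0 0 0;0 0 1 0 0 0 0';python3 -m inch '0 0 1 0 0 0 0; 0 0 1 0 0 0 0;0 0 1 0 0 0 0'; python3 -c "
from rig import monitor as m; s=m.get_state(); print(s['contact_force'],s['moment'],s['ee_pos'])"
```

```text
time: 9.0
ee_pos: [0.5927, 0.098, 0.1914]
tool_rot: [-0.059, 0.653, 0.753, 0.051]
contact_force: [-0.2, -0.3, -2.7]
gripper_width: 0.15
grasp_force: 59.7
time: 9.38
ee_pos: [0.5927, 0.0981, 0.1904]
tool_rot: [-0.059, 0.653, 0.753, 0.051]
contact_force: [0.1, -0.0, -3.7]
gripper_width: 0.154
grasp_force: 59.7
[ 0.08986215 -0.04354946 -3.73888024] [-0.16695291 -0.05465855  0.01595134] [0.5926785  0.09814826 0.19042387]
```

```bash
for i in 1; do python3 -m inch '0 0 1 0 0 0 0; 0 0 1 0 0 0 0;0 0 1 0 0 0 0';done; python3 -m inch '0 0 1 0 0 0 0; 0 0 1 0 0 0 0;0 0 1 0 0 0 0'
```

```text
time: 9.75
ee_pos: [0.5927, 0.0983, 0.1895]
tool_rot: [-0.059, 0.653, 0.753, 0.051]
contact_force: [-0.2, 1.0, -2.9]
gripper_width: 0.152
grasp_force: 59.7
time: 10.12
ee_pos: [0.5927, 0.0984, 0.1885]
tool_rot: [-0.059, 0.653, 0.753, 0.051]
contact_force: [-0.3, 0.1, -3.2]
gripper_width: 0.15
grasp_force: 59.7
```

```bash
python3 -m inch '0 0 1 0 0 0 0; 0 0 1 0 0 0 0;0 0 1 0 0 0 0'
```

```text
time: 10.5
ee_pos: [0.5926, 0.0986, 0.1875]
tool_rot: [-0.059, 0.653, 0.753, 0.051]
contact_force: [0.0, 0.8, -2.9]
gripper_width: 0.155
grasp_force: 59.7
```

```bash
python3 -m inch '0 0 1 0 0 0 0; 0 0 1 0 0 0 0;0 0 1 0 0 0 0'
```

```text
time: 10.88
ee_pos: [0.5926, 0.0988, 0.1865]
tool_rot: [-0.059, 0.653, 0.753, 0.051]
contact_force: [1.4, 0.4, -3.8]
gripper_width: 0.152
grasp_force: 59.7
```

```bash
python3 -m inch '0 0 1 0 0 0 0; 0 0 1 0 0 0 0;0 0 1 0 0 0 0'
```

```text
time: 11.25
ee_pos: [0.5926, 0.0989, 0.1855]
tool_rot: [-0.059, 0.653, 0.753, 0.051]
contact_force: [-0.4, -0.8, -2.3]
gripper_width: 0.156
grasp_force: 59.7
```

```bash
python3 -m inch '0 0 1 0 0 0 0; 0 0 1 0 0 0 0;0 0 1 0 0 0 0'
```

```text
time: 11.62
ee_pos: [0.5925, 0.0991, 0.1845]
tool_rot: [-0.059, 0.653, 0.753, 0.051]
contact_force: [0.3, 0.1, -3.3]
gripper_width: 0.154
grasp_force: 59.7
```

```bash
python3 -m inch '0 0 1 0 0 0 0; 0 0 1 0 0 0 0;0 0 1 0 0 0 0'
```

```text
time: 12.0
ee_pos: [0.5925, 0.0992, 0.1835]
tool_rot: [-0.059, 0.653, 0.753, 0.051]
contact_force: [-0.1, -0.9, -3.1]
gripper_width: 0.153
grasp_force: 59.7
```

```bash
python3 -m inch '0 0 1 0 0 0 0; 0 0 1 0 0 0 0;0 0 1 0 0 0 0'
```

```text
time: 12.38
ee_pos: [0.5927, 0.0993, 0.183]
tool_rot: [-0.059, 0.653, 0.753, 0.052]
contact_force: [-0.9, -1.2, 0.7]
gripper_width: 0.152
grasp_force: 60.4
```

```bash
python3 -m inch '0 0 1 0 0 0 0; 0 0 1 0 0 0 0;0 0 1 0 0 0 0'
python3 - <<'E'
from h import *
s=snapshot("side"); save(s,"s3.png",(210,140,310,240),6)
E
```

```text
time: 12.75
ee_pos: [0.5928, 0.0993, 0.1829]
tool_rot: [-0.059, 0.653, 0.753, 0.052]
contact_force: [-1.1, -1.3, 7.0]
gripper_width: 0.153
grasp_force: 61.3
```

View pics/s3.png

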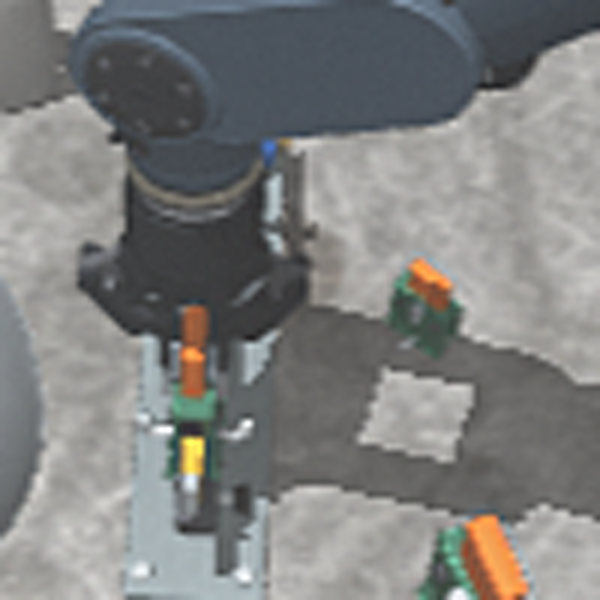

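Straddled, with the tab at crop (193,365) over the yellow strip, and contact felt: the reading rose to +7 N. I back off 1 mm so just the weight rests on the rail, then open.

```bash
python3 -m inch '0 0 -1 0 0 0 0; 0 0 -1 0 0 0 0; 0 0 -1 0 0 0 0'; python3 -m inch '0 0 0 0 0 0 .8; 0 0 0 0 0 0 .8; 0 0 0 0 0 0 .8; 0 0 0 0 0 0 .8; 0 0 -10 0 0 0 .8; 0 0 -30 0 0 0 .8; 0 0 -60 0 0 0 .8; 0 0 -90 0 0 0 .8; 0 0 -90 0 0 0 .8; 0 0 -90 0 0 0 .8'
cat > where.py <<'E'
from h import *
import sys
S={c:snapshot(c) for c in("top","side")}
O=np.array([.606,-.0025]);a=np.radians(98.2); d=np.array([np.cos(a),np.sin(a)]); n=np.array([np.sin(a),-np.cos(a)])
for c in S:
    hsv=cv2.cvtColor(S[c]["img"],cv2.COLOR_RGB2HSV); m=cv2.inRange(hsv,(5,130,120),(18,255,255)); k,l,st,ce=cv2.connectedComponentsWithStats(m)
    for i in range(1,k):
        if st[i,4]<15: continue
        q=at(S[c],*ce[i],.187+.0)[:2]-O   # visible tab centroid height roughly
        if abs(q@n)<.05: print(c,ce[i].round(1),st[i,4],"stand x,y",(q@n).round(4),(q@d).round(4))
save(S["top"],sys.argv[1],(180,140,340,260),5)
E
python3 where.py t4.png; python3 -c "
from rig import monitor as m; s=m.get_state(); print(s['contact_force'],s['ee_pos'],s['time'])"
```

```text
time: 13.18
ee_pos: [0.5927, 0.0993, 0.183]
tool_rot: [-0.059, 0.653, 0.753, 0.052]
contact_force: [-1.2, -1.5, 5.2]
gripper_width: 0.159
grasp_force: 60.7
time: 14.42
ee_pos: [0.5939, 0.0855, 0.271]
tool_rot: [-0.06, 0.653, 0.753, 0.051]
contact_force: [0.4, -0.4, -0.6]
gripper_width: 0.801
grasp_force: 0.0
top [253.8 178.1] 57 stand x,y 0.0044 0.0295
side [243.3 180.5] 54 stand x,y 0.0013 0.0215
[ 0.0063646  -0.58335929  0.42232327] [0.59354912 0.08562566 0.2701338 ] 14.525
```

View pics/t4.png

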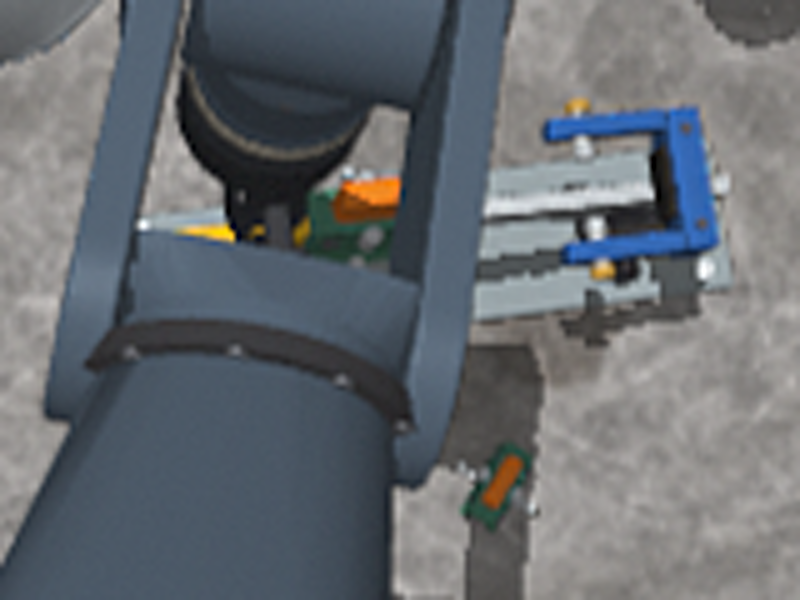

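Released cleanly: the hanger sits upright on the rail and is rolling down (tab at crop (370,200)). I wait while it runs to the catch, shutting the fingers meanwhile.

```bash
python3 -m inch '0 0 0 0 0 0 .4; 0 0 0 0 0 0 0; 0 0 0 0 0 0 0; 0 0 0 0 0 0 0; 0 0 0 0 0 0 0; 0 0 0 0 0 0 0; 0 0 0 0 0 0 0; 0 0 0 0 0 0 0; 0 0 0 0 0 0 0; 0 0 0 0 0 0 0'; python3 where.py t5.png; python3 -m inch '0 0 0 0 0 0 0;0 0 0 0 0 0 0;0 0 0 0 0 0 0'; python3 where.py t5.png
```

```text
time: 15.78
ee_pos: [0.5945, 0.0854, 0.2714]
tool_rot: [-0.059, 0.653, 0.753, 0.051]
contact_force: [-0.2, 0.3, 0.2]
gripper_width: 0.001
grasp_force: 0.0
top [286.8 175.5] 91 stand x,y -0.0001 -0.0542
time: 16.25
ee_pos: [0.5945, 0.0854, 0.2714]
tool_rot: [-0.059, 0.653, 0.753, 0.051]
contact_force: [0.3, -0.8, -0.2]
gripper_width: 0.001
grasp_force: 0.0
top [297.2 174.6] 89 stand x,y -0.0013 -0.0808
```

View pics/t5.png

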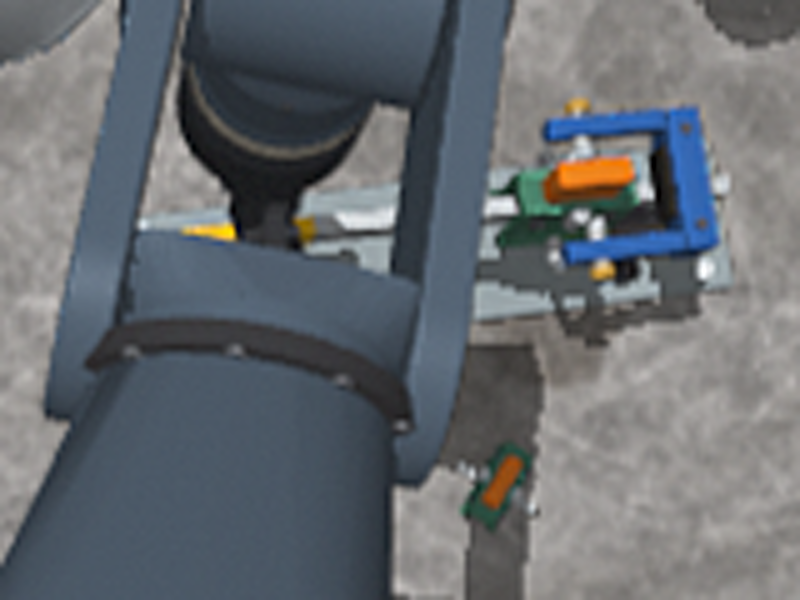

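The hanger halted at the catch: tab at raw (297,175), which puts wheel_line at about -73 mm. Now I bring the shut fingers behind its uphill end and down to about 15 mm above the rail edge.

```bash
python3 -m inch '-20 0 7 0 -.02 0 0; -50 0 17 0 -.05 0 0; -80 0 28 0 -.05 0 0; -100 0 35 0 -.05 0 0; -111 0 39 0 -.05 0 0; -111 0 39 0 -.05 0 0; -111 0 39 0 -.05 0 0'; python3 -m inch '-2 0 20 0 0 0 0; -4 0 40 0 0 0 0; -6 0 58 0 0 0 0; -7 0 68 0 0 0 0; -8 0 75 0 0 0 0; -8 0 75 0 0 0 0; -8 0 75 0 0 0 0'
cat > p.py <<'E'
from h import *
s=monitor.get_state(); O=np.array([.606,-.0025]);a=np.radians(98.2); d=np.array([np.cos(a),np.sin(a)]); n=np.array([np.sin(a),-np.cos(a)]); p=s["ee_pos"]
print("tcp stand x,y",((p[:2]-O)@n).round(4),((p[:2]-O)@d).round(4),"above edge",(p[2]-.129-.158*((p[:2]-O)@d)).round(4),"F along d",(s["contact_force"][:2]@d).round(2),s["contact_force"].round(1))
E
python3 p.py
```

```text
time: 17.23
ee_pos: [0.6093, -0.0166, 0.216]
tool_rot: [-0.04, 0.654, 0.755, 0.035]
contact_force: [0.4, 0.4, -0.0]
gripper_width: -0.001
grasp_force: 0.0
time: 18.1
ee_pos: [0.6096, -0.0171, 0.1408]
tool_rot: [-0.04, 0.654, 0.754, 0.035]
contact_force: [0.1, -0.2, -1.6]
gripper_width: -0.0
grasp_force: 0.0
tcp stand x,y 0.0015 -0.0149 above edge 0.0141 F along d -0.17 [ 0.1 -0.2 -1.6]
```

```bash
python3 -m inch '-3 0 0 0 0 0 0; -6 0 0 0 0 0 0; -9 0 0 0 0 0 0; -12 0 1 0 0 0 0; -12 0 1 0 0 0 0'; python3 p.py; python3 -m inch '-1 0 0 0 0 0 0; -2 0 0 0 0 0 0; -3 0 0 0 0 0 0; -3 0 0 0 0 0 0'; python3 p.py
```

```text
time: 18.73
ee_pos: [0.6108, -0.029, 0.1377]
tool_rot: [-0.041, 0.654, 0.754, 0.035]
contact_force: [0.1, -0.0, 0.3]
gripper_width: -0.0
grasp_force: 0.0
tcp stand x,y 0.001 -0.027 above edge 0.013 F along d -0.05 [ 0.1 -0.   0.3]
time: 19.23
ee_pos: [0.6113, -0.0317, 0.1375]
tool_rot: [-0.04, 0.654, 0.754, 0.035]
contact_force: [0.1, -0.2, 0.1]
gripper_width: 0.001
grasp_force: 0.0
tcp stand x,y 0.0011 -0.0297 above edge 0.0132 F along d -0.16 [ 0.1 -0.2  0.1]
```

```bash
python3 -m inch '-1 0 0 0 0 0 0; -2 0 0 0 0 0 0; -3 0 0 0 0 0 0; -3 0 0 0 0 0 0'; python3 p.py
```

```text
time: 19.73
ee_pos: [0.6117, -0.0347, 0.1372]
tool_rot: [-0.04, 0.654, 0.754, 0.035]
contact_force: [0.2, 0.1, -0.6]
gripper_width: 0.0
grasp_force: 0.0
tcp stand x,y 0.001 -0.0327 above edge 0.0134 F along d 0.08 [ 0.2  0.1 -0.6]
```

```bash
python3 -m inch '-1 0 0 0 0 0 0; -2 0 0 0 0 0 0; -3 0 0 0 0 0 0; -3 0 0 0 0 0 0'; python3 p.py
```

```text
time: 20.23
ee_pos: [0.6121, -0.0377, 0.1369]
tool_rot: [-0.04, 0.654, 0.754, 0.035]
contact_force: [0.5, -0.3, 0.4]
gripper_width: 0.002
grasp_force: 0.0
tcp stand x,y 0.001 -0.0357 above edge 0.0135 F along d -0.37 [ 0.5 -0.3  0.4]
```

```bash
python3 -m inch '-1 0 0 0 0 0 0; -2 0 0 0 0 0 0; -2 0 0 0 0 0 0'; python3 p.py
```

```text
time: 20.6
ee_pos: [0.6122, -0.0388, 0.1367]
tool_rot: [-0.041, 0.654, 0.754, 0.035]
contact_force: [0.1, 3.1, 1.4]
gripper_width: -0.002
grasp_force: 1.7
tcp stand x,y 0.001 -0.0368 above edge 0.0135 F along d 3.05 [0.1 3.1 1.4]
```

Contact, at 3 N. Pushing on along the rail in small steps.

```bash
python3 -m inch '-1 0 0 0 0 0 0; -2 0 0 0 0 0 0; -2 0 0 0 0 0 0'; python3 p.py
```

```text
time: 20.98
ee_pos: [0.6123, -0.0401, 0.1365]
tool_rot: [-0.042, 0.654, 0.754, 0.036]
contact_force: [0.4, 4.8, 1.4]
gripper_width: 0.004
grasp_force: 2.8
tcp stand x,y 0.0009 -0.0381 above edge 0.0136 F along d 4.75 [0.4 4.8 1.4]
```

```bash
python3 -m inch '-1 0 0 0 0 0 0; -2 0 0 0 0 0 0; -2 0 0 0 0 0 0'; python3 p.py
```

```text
time: 21.35
ee_pos: [0.6126, -0.0427, 0.1362]
tool_rot: [-0.041, 0.654, 0.754, 0.035]
contact_force: [-0.5, 4.8, 0.9]
gripper_width: -0.002
grasp_force: 2.1
tcp stand x,y 0.0008 -0.0407 above edge 0.0136 F along d 4.84 [-0.5  4.8  0.9]
```

```bash
python3 -m inch '-1 0 0 0 0 0 0; -2 0 0 0 0 0 0; -2 0 0 0 0 0 0'; python3 p.py
```

```text
time: 21.72
ee_pos: [0.6133, -0.0465, 0.1359]
tool_rot: [-0.04, 0.654, 0.754, 0.035]
contact_force: [0.2, 1.2, -1.3]
gripper_width: -0.001
grasp_force: 0.3
tcp stand x,y 0.001 -0.0446 above edge 0.0139 F along d 1.21 [ 0.2  1.2 -1.3]
```

```bash
python3 -m inch '-1 0 0 0 0 0 0; -2 0 0 0 0 0 0; -2 0 0 0 0 0 0'; python3 p.py
```

```text
time: 22.1
ee_pos: [0.6138, -0.048, 0.136]
tool_rot: [-0.04, 0.654, 0.754, 0.035]
contact_force: [0.2, -0.5, 0.5]
gripper_width: -0.001
grasp_force: 0.0
tcp stand x,y 0.0012 -0.0461 above edge 0.0143 F along d -0.5 [ 0.2 -0.5  0.5]
```

```bash
python3 -m inch '-1 0 0 0 0 0 0; -2 0 0 0 0 0 0; -2 0 0 0 0 0 0'; python3 p.py; python3 where.py t6.png
```

```text
time: 22.48
ee_pos: [0.6138, -0.0495, 0.1356]
tool_rot: [-0.04, 0.654, 0.754, 0.035]
contact_force: [0.0, -0.3, -0.0]
gripper_width: -0.002
grasp_force: 0.0
tcp stand x,y 0.0011 -0.0476 above edge 0.0142 F along d -0.29 [ 0.  -0.3 -0. ]
top [310.6 173. ] 20 stand x,y -0.0015 -0.115
```

It went through the catch and left the finger. I feel forward gently to confirm it is home.

```bash
python3 -m inch '-1 0 0 0 0 0 0; -2 0 0 0 0 0 0; -3 0 0 0 0 0 0; -3 0 0 0 0 0 0'; python3 p.py
```

```text
time: 23.08
ee_pos: [0.6142, -0.0525, 0.1353]
tool_rot: [-0.04, 0.654, 0.754, 0.035]
contact_force: [-0.1, 0.9, -0.1]
gripper_width: -0.002
grasp_force: 0.0
tcp stand x,y 0.001 -0.0506 above edge 0.0143 F along d 0.87 [-0.1  0.9 -0.1]
```

```bash
python3 -m inch '-1 0 0 0 0 0 0; -2 0 0 0 0 0 0; -2 0 0 0 0 0 0'; python3 p.py
```

```text
time: 23.45
ee_pos: [0.6145, -0.0544, 0.1351]
tool_rot: [-0.04, 0.654, 0.754, 0.035]
contact_force: [-0.3, 0.3, -0.2]
gripper_width: -0.002
grasp_force: 0.0
tcp stand x,y 0.001 -0.0526 above edge 0.0144 F along d 0.29 [-0.3  0.3 -0.2]
```

No contact out to the -91 mm equivalent, so it is on the stop. Backing off and rising, then a look.

```bash
python3 -m inch '10 0 0 0 0 0 0; 30 0 -1 0 0 0 0; 45 0 -10 0 0 0 0; 50 0 -50 0 0 0 0; 60 0 -100 0 0 0 0; 90 0 -140 0 0 0 0; 120 0 -150 0 0 0 0; 140 0 -150 0 0 0 0; 140 0 -150 0 0 0 0; 140 0 -150 0 0 0 0'; python3 where.py t7.png;python3 p.py
```

```text
time: 24.7
ee_pos: [0.5966, 0.0673, 0.298]
tool_rot: [-0.041, 0.654, 0.754, 0.034]
contact_force: [0.5, -1.5, 0.5]
gripper_width: 0.003
grasp_force: 0.0
top [303.8 173.7] 93 stand x,y -0.0013 -0.0978
tcp stand x,y 0.0009 0.0699 above edge 0.158 F along d -0.17 [-0.6 -0.3  0.7]
```

View pics/t7.png

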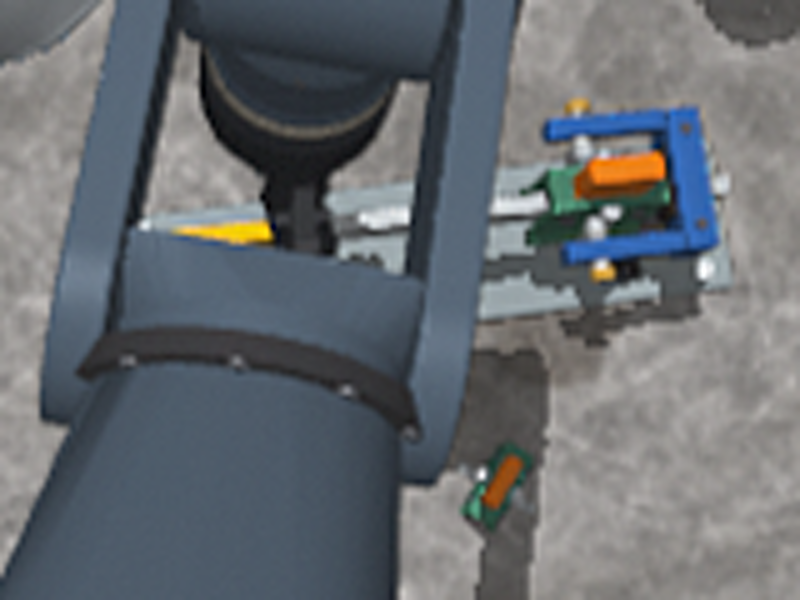

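The tab has moved 17 mm from the catch (raw (304,174)), the ribs are past the rollers and it sits against the stop, so it is home. Handing in.

```bash
python3 -c "
from rig import hand_in; print(hand_in())"
```

```text
the job is handed in; nothing more can be done
None
```

The green hanger was let go over the yellow length, ran down to the catch by itself, was pushed through at about 5 N and now rests against the stop; the job is handed in at about 25 s, with no verdict returned.

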